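# Blank off the spare port of a power pack: finger-tight plus one flat

## Task

Blank off the spare port on the lid of the hydraulic power pack: with the fingers, run its union nut (the one with no tube in it) down clockwise until it is finger-tight, then push the large spanner fully home on it and tighten one flat more, which is a sixth of a turn, and no further. Take the spanner off the nut without slackening it and leave it lying flat on the lid; leave the small spanner where it lies.

Things in the scene. Friction and masses are not known exactly. Their poses are not given: they have to be found in the camera images.
- nut_mid (a point): Spare port's union nut: steel hexagon 32 mm across flats, axis upright, 4 to 26 mm above the tank lid; bevel and the 19 mm head of a blanking cone rise to 34 mm. No tube in it; two like nuts with tubes, 90 mm beyond it, are tight. Point: on the axis, 15 mm above the lid. z up, x to a corner (flats face 30, 90... degrees from x); turns with the nut. Clockwise from above tightens.
- nut (a joint): How far the nut still is from finger-tight, rad: negative while loose (it starts between -2.3 and -1.2), 0 = finger-tight, growing as the nut turns clockwise seen from above. Runs easily (0.12 N m) either way; at 0 it meets the blanking cone and gets stiff.
- nut_past_tight (a joint): How far the nut has been turned past finger-tight, rad: 0 at the start, growing clockwise; one flat is 1.047. Takes 0.8 N m and stays where it is left. With both joints at 0 two hexagon corners lie along x of tank, so a spanner's handle can point along minus x of the tank (to the robot) or 60, 120... degrees from it.
- tank: Power pack: fixed oil tank, flat lid 400 x 760 mm. Origin: centre of its underside on the bench; x away from the robot across the short way, y to the robot's left, z up, lid top at z = 130 mm. Spare port at x 60, y 100 mm; motor at y above 225 mm, 170 mm high; spanners start at y below -20 mm; a 42 mm high socket stands at about x -165, y -75. The lid on the robot's side of the nut is clear.
- spanner_jaw (a point): Large open-ended spanner, steel, flat on the lid, 250 mm long; head 70 mm wide, 13 mm thick. Point: centre of the jaw, 6.5 mm above the lid; over the nut's axis when fully home. x out of the mouth, in line with the handle; z up. Parallel jaws 33.5 mm apart, flared at the tips 17 mm ahead of the point; throat 19.5 mm behind it. About 5 degrees of play either way on the nut.
- spanner_grip (a point): Grip point on the large spanner's handle near its balance, 85 mm behind the jaw centre, 6.5 mm above the lid; same axes. Handle 21 mm wide, 7 mm thick (3 to 10 mm above the lid), straight from 54 to 220 mm behind the jaw centre, then a round foot ending 230 mm behind it. 0.35 to 0.6 kg. After a hard pull the jaw stays pinched on the nut: ease the handle back about 5 degrees before drawing it off.
- small_spanner_mid (a point): Middle of the other, smaller spanner on the lid: same shape, 170 mm long, 20 mm jaw opening (too small for the nut), 9 mm thick. x points to its jaw. To be left alone.

How it is judged:
On the way, in this order (a step that is already met when the one before it is completed fails the run):
1. the nut is finger-tight (within 0.08 rad), run there without the spanner (value of joint nut above -0.08 rad and value of joint nut_past_tight below 0.3 rad and horizontal distance between spanner_jaw and nut_mid above 0.04 m), for 0.2 s.
2. the large spanner is home on the nut (jaw centre within 10 mm of its axis), before it has been turned on (horizontal distance between spanner_jaw and nut_mid below 0.01 m and z of spanner_jaw in the frame of nut_mid below 0.012 m and value of joint nut_past_tight below 0.5 rad), for 0.1 s.
3. the nut has been turned one flat past finger-tight (0.75 to 1.40 rad) with the spanner on it (value of joint nut_past_tight between 0.75 and 1.4 rad and horizontal distance between spanner_jaw and nut_mid below 0.014 m), for 0.1 s.
At the end, for the whole second after the job is handed in: The nut stands 0.75 to 1.40 rad (43 to 80 degrees) past finger-tight and has not been backed off by more than 0.17 rad; the large spanner lies flat on the tank lid with its jaw off the nut (jaw centre more than 35 mm from the nut's axis); the small spanner is within 40 mm of where it lay (value of joint nut_past_tight between 0.75 and 1.4 rad and value of joint nut above -0.17 rad and horizontal distance between spanner_jaw and nut_mid above 0.035 m and angle between spanner_jaw's own z axis and vertical below 0.12 rad and z of spanner_jaw in the frame of tank between 0.13 and 0.145 m and distance of small_spanner_mid from where it was at the start of the episode below 0.04 m); the robot touches nothing.
It fails at once if the nut turned past finger-tight by more than 0.3 rad with the fingers on it (contact force between the fingers and nut above 2 N and value of joint nut_past_tight above 0.3 rad and velocity of joint nut_past_tight above 0.1 rad/s).
It fails at once if the loose nut run down with the spanner (contact force between spanner and nut above 2 N and value of joint nut below -0.4 rad).
It fails at once if the nut over-tightened (value of joint nut_past_tight above 1.4 rad).
It fails at once if the small spanner pushed away (distance of small_spanner_mid from where it was at the start of the episode above 0.04 m).
It also fails if it takes over 67 s, if anything falls off the work surface, if the arm or the gripper's body presses on something with over 40 N, if the wrist force passes 120 N, or if a joint passes its speed limit or range.

## Robot

A 6-joint arm with a two-finger parallel gripper is mounted at the origin on the work surface. World frame = base frame: x ahead of the robot, y to its left, z up, the work surface at z = 0. Lengths are in m, angles in rad, forces in N, time in s.
With the tool pointing down it reaches from about 0.3 to 0.775 m from the base axis. Payload 14.6 kg.
Tool frame: the origin (TCP) lies between the finger pads; the fingertips stand 14 mm ahead of it and the grasp point (between the pads) lies 5 mm behind it; z points along the fingers, y is the line along which they close (so a half turn about z gives the same grasp; the last joint's range is limited). The gripper opens to 94 mm and grips with 3 to 60 N. Pads are 16 mm wide; open, the fingers measure 119 mm over their backs; the gripper's body (75 mm by 177 mm) begins 78 mm behind the grasp point.
Start: joints at [1.086, 0.3, 1.521, -0, 1.321, -0.067], TCP at [0.223, 0.503, 0.219] pointing down, gripper open.
Joint ranges: [-3.03, 3.03], [-0.79, 2.21], [0.23, 2.52], [-1.04, 4.18], [0, 3.07], [-2.55, 2.55]. Speed limits (rad/s): [2.22, 2.22, 2.57, 3.14, 3.14, 3.14].

## Interface

Orientations are given as [roll, pitch, yaw] about the fixed x, y, z axes, in that order (R = Rz(yaw) Ry(pitch) Rx(roll)).
In Python, from station import ctrl gives the robot as it stands. The module is installed in compiled form; this text tells all that it offers.
- The arm moves only by the tool move_arm, never from a script. Its argument "targets" is a list of rows, each a list of 7 numbers: the opening, from -1 (shut) to 1 (fully open), then the shift along the tool's x, y, z in units of 50 mm (1.0 is 50 mm), then the turn, a rotation vector about the tool's x, y, z in rad. A call has 1 to 12 rows; each row is the pose to reach, as a shift and turn from the pose commanded when the call began, along the tool's axes at that moment; what a row does not reach only later rows make up. A row lasts 1/10 s, in which the tool goes at most 50 mm and 8.59 degrees, less where a joint would pass 70% of its speed; a pose out of reach is approached as far as the arm can. A call with a gripper value outside its range is refused whole. The fingers move at their own pace and stop on an object; "grip_force" is the grip in N (left out, the last holds). Time passes only in rows, so rows that repeat a pose let the fingers close. It gives the time, the measured TCP pose, the force, the opening and the grip force at its end, in the units of the state.
- ctrl.get_obs(): the state, without advancing time (a new reading comes with each control period).
- ctrl.camera(name): name is "scene" or "top" or "wrist"; returns (picture, depth): 400x640x3 uint8, red, green, blue; 400x640 float32, m along the optical axis (not along the pixel's ray), 0 where there is no reading.
- ctrl.camera_params(name): a dict with "intrinsics" (3x3 intrinsics, pixels), "k1" (the pictures are not rectified: a ray, as slopes to the right and down, at radius r is drawn at 1 + k1 r^2 times it, then the intrinsics apply), "rvec" (rotation vector, rad) and "tvec" (3), from world to camera coordinates, as OpenCV has them; the wrist camera has in their place "T_tool_cam" (4x4, takes a point from camera to tool coordinates, whose origin is the TCP and whose axes are the flange's). Camera axes: x right, y down, z forward; pixel columns grow to the right and rows downward; lengths in m; the calibration is good to about 2 mm. A picture is of the moment at which its call begins: read the wrist's pose just before it. camera_params takes no time and is no camera call.
- ctrl.hand_in(): hands the job in; it is judged then, once.
Trained networks look in the newest picture that a camera, given by its name, has taken for a name from the list of things; names that differ only in an ending like _2 or _b are one class to them, and where a whole thing is asked for, a point or a joint stands for the part that bears it (a point fixed in the world has none). Each returns a list of dicts, best first, with "score" (0 to 1); they miss things now and then, are a little off and sometimes report something else, mostly with a low value. They report only what shows in the picture. A call takes as long as a camera call.
- ctrl.cut_out(camera, target): "region" (400x640 bool, what is visible of it) and "point" ([column, row] in pixels, amid what is visible of it).
- ctrl.tip_of(camera, target): "point" ([column, row] in pixels: a listed point, or the origin of a listed thing).
The state is a dict: "time_s": time; "qpos": joint angles; "joint_vel": joint speeds; "tau": joint torques, N m; "ee_pos": TCP position; "eef_rot": TCP orientation; "force": force on the tool from outside, world axes, zero at the start; "moment": the same for the moment, N m; "grip_width": finger opening in m; "grip_force": force on a finger pad.
Only numpy, scipy, OpenCV 4.12 (cv2) and the standard library are available. Lean on these libraries where they do the work, as an engineer would, in place of code of your own. Each camera call takes 0.05 s, during which the arm holds its last target. There are 200 camera calls.

## Working session

There is one attempt and no reset: what is moved stays moved. The work goes in short steps, Python scripts to look and compute and a tool call to move; the robot and the scene stay as the last step left them, time stands still between calls to the robot, and variables do not carry over. Pictures are saved under pics/ and viewed, at most 10 in all, crops included, and the job is handed in when it is done.

Besides the shell and the picture viewer there is one more tool, called after "Emit:" by a JSON object that holds its "name" and its "arguments". move_arm: Moves the arm, as the interface text tells. Its arguments: {"type":"object","properties":{"targets":{"type":"array"},"grip_force":{"type":"number"}},"required":["targets"]}

```bash
mkdir -p pics; cat > h.py <<'E'
import numpy as np, cv2
from scipy.spatial.transform import Rotation as R
from station import ctrl
def cam(name):
    o=ctrl.get_obs(); p=ctrl.camera_params(name); im,d=ctrl.camera(name)
    K=np.array(p["intrinsics"]); k1=p["k1"]
    if "rvec" in p:
        Rc=R.from_rotvec(np.ravel(p["rvec"])).as_matrix(); T=np.eye(4); T[:3,:3]=Rc.T; T[:3,3]=-Rc.T@np.ravel(p["tvec"])
    else:
        W=np.eye(4); W[:3,:3]=R.from_euler('xyz',o["eef_rot"]).as_matrix(); W[:3,3]=o["ee_pos"]; T=W@np.array(p["T_tool_cam"])
    return im,d,K,k1,T
def ray(uv,K,k1):
    uv=np.atleast_2d(np.array(uv,float))
    return cv2.undistortPoints(uv[:,None],K,np.array([k1,0,0,0.]))[:,0]
def onplane(uv,c,z):
    im,d,K,k1,T=c; s=ray(uv,K,k1); v=np.c_[s,np.ones(len(s))]@T[:3,:3].T
    return T[:3,3]+v*((z-T[2,3])/v[:,2])[:,None]
def bydepth(uv,c):
    im,d,K,k1,T=c; s=ray(uv,K,k1); u=np.atleast_2d(uv).astype(int); z=d[u[:,1],u[:,0]]
    return (np.c_[s,np.ones(len(s))]*z[:,None])@T[:3,:3].T+T[:3,3]
def save(n,im): cv2.imwrite("pics/"+n,im[:,:,::-1])
E
python3 - <<'E'
from h import *
o=ctrl.get_obs(); print({k:np.round(v,3) for k,v in o.items()})
for n in ["top","scene"]:
    c=cam(n); save(n+"1.png",c[0])
    for t in ["nut_mid","spanner_jaw","spanner_grip","small_spanner_mid","tank"]:
        for r in ctrl.tip_of(n,t)[:2]: print(n,t,round(r["score"],2),np.round(r["point"]),np.round(bydepth([r["point"]],c)[0],3),np.round(onplane([r["point"]],c,.1365)[0],3))
print(ctrl.camera_params("wrist")["T_tool_cam"])
E
```

```text
{'time_s': np.float64(0.0), 'qpos': array([ 1.086,  0.3  ,  1.522,  0.   ,  1.321, -0.067]), 'joint_vel': array([-0.001, -0.001,  0.001, -0.001,  0.002,  0.   ]), 'tau': array([-2.0000e-03, -5.3179e+01, -3.5275e+01,  7.1000e-02,  2.4000e-02,
       -0.0000e+00]), 'ee_pos': array([0.223, 0.502, 0.219]), 'eef_rot': array([-3.14 , -0.   ,  2.724]), 'force': array([-0.299,  0.447, -0.151]), 'moment': array([-0.013,  0.011,  0.002]), 'grip_force': np.float64(0.0), 'grip_width': np.float64(0.094)}
top nut_mid 0.66 [185. 217.] [0.61  0.15  0.163] [0.613 0.159 0.137]
top spanner_jaw 0.9 [380. 154.] [ 0.719 -0.17   0.131] [ 0.718 -0.169  0.137]
top small_spanner_mid 0.67 [323. 203.] [ 0.634 -0.069  0.136] [ 0.633 -0.069  0.137]
top tank 0.72 [260. 245.] [0.565 0.037 0.128] [0.564 0.036 0.137]
scene nut_mid 0.64 [406. 157.] [0.629 0.146 0.157] [0.605 0.163 0.136]
scene spanner_jaw 0.79 [263. 231.] [ 0.698 -0.16   0.127] [ 0.707 -0.162  0.136]
scene spanner_grip 0.73 [226. 215.] [ 0.651 -0.212  0.141] [ 0.647 -0.211  0.136]
scene small_spanner_mid 0.57 [305. 191.] [ 0.635 -0.062  0.137] [ 0.635 -0.062  0.136]
[[ 9.60978495e-04 -9.68574123e-01 -2.48723227e-01  7.28391663e-02]
 [ 9.99998627e-01  5.95008536e-04  1.54656768e-03  1.36640707e-04]
 [-1.34997299e-03 -2.48724372e-01  9.68573365e-01 -1.64749316e-01]
 [ 0.00000000e+00  0.00000000e+00  0.00000000e+00  1.00000000e+00]]
```

View pics/top1.png

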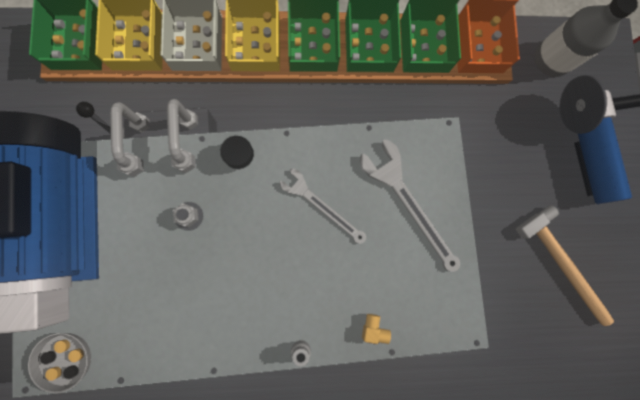

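The top view shows the spare nut at about (187,215), the large spanner's jaw at (380,158) with its foot at (452,263), the small spanner between them, and the tubed nuts at (130,160) and (180,158).

```bash
python3 - <<'E'
from h import *
c=cam("top")
P=onplane([[460,118],[488,348],[13,397],[98,142]],c,.13); print(np.round(P,3))
print("lid depth",bydepth([[300,280],[150,330],[420,320]],c)[:,2])
P2=onplane([[449,122],[477,343],[25,389],[121,380]],c,.13); print(np.round(P2,3))
e=P[1]-P[0]; print("x axis yaw from right edge",np.degrees(np.arctan2(-e[1],-e[0])))
e=P[2]-P[1]; print("from bottom edge",np.degrees(np.arctan2(-e[0],e[1])))
print("spanner",np.round(onplane([[380,158],[398,183],[441,247],[452,263]],c,.1365),3))
print("nut top",bydepth([[185,213]],c), onplane([[184,213]],c,.164))
for u in ([120,110],[180,105],[125,155],[180,150]): print(u,bydepth([u],c))
for r in ctrl.cut_out("top","spanner_jaw")[:1]:
    m=r["region"]; ys,xs=np.nonzero(m); print(r["score"],m.sum()); q=onplane(np.c_[xs,ys],c,.1365)[:,:2]; vx,vy,x0,y0=cv2.fitLine(q.astype(np.float32),cv2.DIST_L2,0,.01,.01).ravel(); print(vx,vy,x0,y0); t=(q-[x0,y0])@[vx,vy]; print(t.min(),t.max())
E
```

```text
[[ 0.784 -0.318  0.13 ]
 [ 0.386 -0.34   0.13 ]
 [ 0.339  0.416  0.13 ]
 [ 0.742  0.307  0.13 ]]
lid depth [0.12958276 0.12878527 0.1287034 ]
[[ 0.776 -0.297  0.13 ]
 [ 0.395 -0.322  0.13 ]
 [ 0.35   0.399  0.13 ]
 [ 0.359  0.254  0.13 ]]
x axis yaw from right edge 3.2270669539327868
from bottom edge 3.5901666118857793
spanner [[ 0.71  -0.169  0.137]
 [ 0.666 -0.198  0.137]
 [ 0.556 -0.267  0.137]
 [ 0.528 -0.284  0.137]]
nut top [[0.61660045 0.14946483 0.16555583]] [[0.6167826  0.15148747 0.164     ]]
[120, 110] [[ 0.55745919 -0.02935055  0.74151044]]
[180, 105] [[0.7874573  0.15750551 0.17705007]]
[125, 155] [[0.7113951  0.24717403 0.16012476]]
[180, 150] [[0.71962651 0.16194032 0.15811378]]
0.85 2329
0.84565705 0.5337267 0.6354783 -0.21415408
-0.14081819413720031 0.1106493383772379
```

View pics/scene1.png

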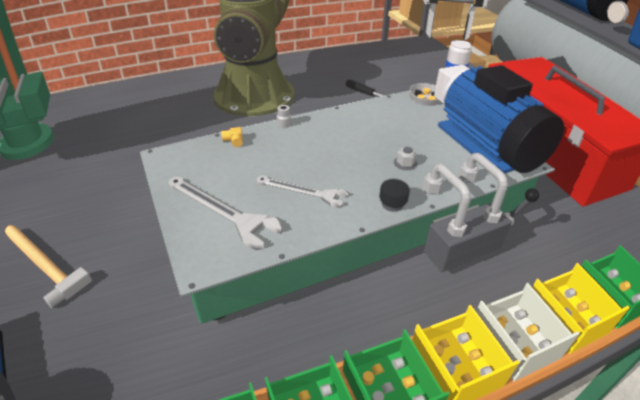

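```bash
cat >> h.py <<'E'
def rel(p,yaw=None):
    """row (shift in 50 mm units, turn about tool z) to reach world p/yaw tool-down from present measured pose"""
    o=ctrl.get_obs(); M=R.from_euler('xyz',o["eef_rot"]); s=M.inv().apply(np.array(p)-o["ee_pos"])/.05
    t=M.inv()*R.from_euler('xyz',[np.pi,0,o["eef_rot"][2] if yaw is None else yaw])
    print("shift",np.round(s,3),"turn",np.round(t.as_rotvec(),3),"q6",round(o["qpos"][5],3))
E
python3 -c "
from h import *
rel([.22,.50,.42]);rel([.617,.152,.42]);rel([.617,.152,.265])"
```

```text
shift [ 0.036 -0.075 -4.011] turn [ 0. -0. -0.] q6 -0.067
shift [-10.045  -3.215  -4.011] turn [ 0. -0. -0.] q6 -0.067
shift [-10.045  -3.215  -0.911] turn [ 0. -0. -0.] q6 -0.067
```

Emit:
{"name": "move_arm", "arguments": {"targets": [[0.3,0,0,-1,0,0,0],[0.3,0,0,-2,0,0,0],[0.3,0,0,-3,0,0,0],[0.3,-0.8,-0.3,-3.6,0,0,0],[0.3,-1.7,-0.6,-4,0,0,0],[0.3,-2.6,-0.9,-4,0,0,0],[0.3,-3.5,-1.2,-4,0,0,0],[0.3,-4.4,-1.5,-4,0,0,0],[0.3,-5.3,-1.7,-4,0,0,0],[0.3,-6.2,-2,-4,0,0,0],[0.3,-7.1,-2.3,-4,0,0,0],[0.3,-8,-2.6,-4,0,0,0]]}}

```text
time_s: 1.9
ee_pos: [0.5372, 0.22, 0.4195]
eef_rot: [3.141, 0.0, 2.724]
force: [0.2, 0.8, -0.8]
grip_width: 0.0609
grip_force: 0.0
```

Emit:
{"name": "move_arm", "arguments": {"targets": [[0.3,-0.9,-0.3,0,0,0,0],[0.3,-1.6,-0.5,0.6,0,0,0],[0.3,-2,-0.6,1.3,0,0,0],[0.3,-2.05,-0.6,2.1,0,0,0],[0.3,-2.05,-0.6,2.8,0,0,0],[0.3,-2.05,-0.6,3.1,0,0,0],[0.3,-2.05,-0.6,3.1,0,0,0]]}}

```text
time_s: 2.6
ee_pos: [0.6169, 0.1524, 0.2619]
eef_rot: [-3.139, -0.004, 2.724]
force: [-1.3, 0.4, 0.6]
grip_width: 0.0607
grip_force: 0.0
```

```bash
python3 - <<'E'
from h import *
o=ctrl.get_obs(); print(o["time_s"],np.round(o["ee_pos"],3),np.round(o["eef_rot"],3),np.round(o["qpos"],3),o["grip_width"])
c=cam("wrist"); save("w1.png",c[0])
r=ctrl.cut_out("wrist","nut_mid")
for x in r[:2]: print(x["score"],x["point"],x["region"].sum())
for x in ctrl.tip_of("wrist","nut_mid")[:2]: print("tip",x["score"],x["point"],onplane([x["point"]],c,.145))
u=np.array(r[0]["point"])
# world-aligned rectified view at nut shoulder height z=.156, 0.12 mm/px
z=.155; g=np.mgrid[0:500,0:500]; ctr=np.array([.617,.152]); 
W=np.stack([ctr[0]+(250-g[0])*.00016,ctr[1]+(250-g[1])*.00016,np.full(g[0].shape,z)],-1).reshape(-1,3)
im,d,K,k1,T=c; X=(W-T[:3,3])@T[:3,:3]; s=X[:,:2]/X[:,2:]; s=s*(1+k1*(s**2).sum(1,keepdims=True)); uv=s*[K[0,0],K[1,1]]+[K[0,2],K[1,2]]
m=uv.reshape(500,500,2).astype(np.float32); save("w1r.png",cv2.remap(im,m[...,0],m[...,1],1))
E
```

```text
2.6 [0.617 0.152 0.262] [-3.139 -0.004  2.724] [ 0.185  0.473  1.186  0.     1.487 -0.968] 0.060698288876033665
0.86 [315.5, 184.9] 1034
tip 0.62 [320.1, 189.8] [[0.61087387 0.15753851 0.145     ]]
```

View pics/w1r.png

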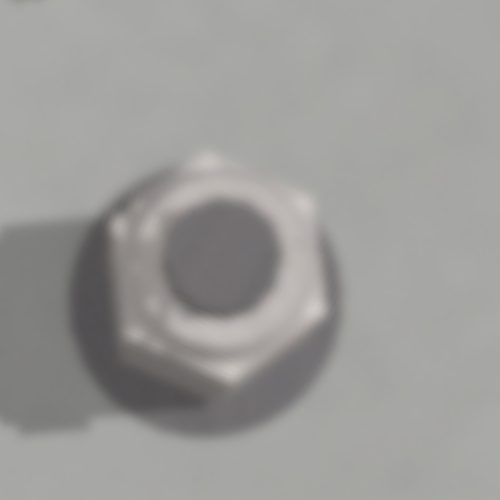

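View pics/w1.png

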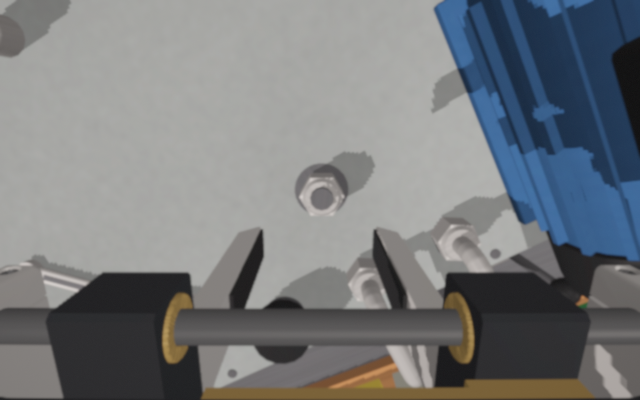

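The rectified view shows the hexagon's corners at about (208,153), (313,200), (322,308), (230,382), (125,340) and (115,222). That puts the centre near (0.614,0.157) with a corner 6.6° from world x, so the nut joint is about -2.15 rad.

```bash
python3 - <<'E'
from h import *
rel([.6145,.1565,.148],3.257)
for n in ["scene"]:
    c=cam(n); g=np.mgrid[0:400:2,0:640:2]; uv=np.c_[g[1].ravel(),g[0].ravel()]; v=c[1][uv[:,1],uv[:,0]]>0; P=bydepth(uv[v],c)
    m=(P[:,0]>.67)&(P[:,0]<.80)&(P[:,1]>.12)&(P[:,1]<.28); Q=P[m]
    for a in np.arange(.67,.8,.02):
        k=(Q[:,0]>=a)&(Q[:,0]<a+.02)&(Q[:,2]<.25); print(round(a,2),np.round(np.percentile(Q[k,2],[50,95,100]),3) if k.sum() else None)
E
```

```text
shift [0.097 0.04  2.36 ] turn [ 0.001  0.002 -0.533] q6 -0.968
0.67 [0.13  0.133 0.161]
0.69 [0.15  0.186 0.195]
0.71 [0.137 0.195 0.198]
0.73 [0.102 0.193 0.198]
0.75 [0.098 0.196 0.198]
0.77 [0.099 0.193 0.196]
0.79 [0.104 0.18  0.19 ]
```

Emit:
{"name": "move_arm", "arguments": {"targets": [[0.1,0.1,-0.03,0,0,0,-0.14],[0.1,0.1,-0.03,0,0,0,-0.28],[0.1,0.1,-0.05,0.3,0,0,-0.42],[0.1,0.08,-0.06,0.6,0,0,-0.53],[0.1,0.08,-0.06,0.6,0,0,-0.53]]}}

```text
time_s: 3.3
ee_pos: [0.6124, 0.1513, 0.2337]
eef_rot: [-3.141, -0.001, -3.028]
force: [0.4, -0.3, -0.2]
grip_width: 0.0518
grip_force: 0.0
```

Emit:
{"name": "move_arm", "arguments": {"targets": [[0.1,-0.05,0.1,0.5,0,0,0],[0.1,-0.05,0.1,1.2,0,0,0],[0.1,-0.05,0.1,1.72,0,0,0],[0.1,-0.05,0.1,1.72,0,0,0],[-0.2,-0.05,0.1,1.72,0,0,0],[-0.6,-0.05,0.1,1.72,0,0,0],[-0.6,-0.05,0.1,1.72,0,0,0]], "grip_force": 6}}

```text
time_s: 4.0
ee_pos: [0.6152, 0.1565, 0.1503]
eef_rot: [-3.141, 0.002, -3.03]
force: [1.7, -11.5, 7.9]
grip_width: 0.0319
grip_force: 6.1
```

Emit:
{"name": "move_arm", "arguments": {"targets": [[-0.6,0,-0.03,-0.03,0,0,0],[-0.6,0,-0.03,-0.03,0,0,0]], "grip_force": 6}}

```text
time_s: 4.2
ee_pos: [0.615, 0.1561, 0.1506]
eef_rot: [3.14, 0.002, -3.03]
force: [2.5, 6.5, -1.3]
grip_width: 0.0321
grip_force: 6.0
```

Emit:
{"name": "move_arm", "arguments": {"targets": [[-0.6,0,0.01,0,0,0,0],[-0.6,0,0.01,0,0,0,0.05],[-0.6,0,0.01,0,0,0,0.15],[-0.6,0,0.01,0,0,0,0.27],[-0.6,0,0.01,0,0,0,0.4],[-0.6,0,0.01,0,0,0,0.5],[-0.6,0,0.01,0,0,0,0.6],[-0.6,0,0.01,0,0,0,0.6]], "grip_force": 22}}

```text
time_s: 5.0
ee_pos: [0.615, 0.1559, 0.1506]
eef_rot: [3.141, 0.001, 2.652]
force: [2.1, 1.7, 0.1]
grip_width: 0.0319
grip_force: 22.0
```

```bash
python3 -c "
from h import *
o=ctrl.get_obs();print(o['moment'],o['force'],o['ee_pos'],o['eef_rot'],o['grip_width'])"
```

```text
[ 0.35628049 -0.37575662 -0.10687416] [2.10731569 1.68665087 0.13683229] [0.61496482 0.15589062 0.15057195] [3.14066298e+00 7.44528458e-04 2.65197822e+00] 0.03186684601907458
```

Emit:
{"name": "move_arm", "arguments": {"targets": [[-0.6,0,0,0,0,0,0.1],[-0.6,0,0,0,0,0,0.23],[-0.6,0,0,0,0,0,0.36],[-0.6,0,0,0,0,0,0.5],[-0.6,0,0,0,0,0,0.64],[-0.6,0,0,0,0,0,0.78],[-0.6,0,0,0,0,0,0.92],[-0.6,0,0,0,0,0,1.06],[-0.6,0,0,0,0,0,1.2],[-0.6,0,0,0,0,0,1.32],[-0.6,0,0,0,0,0,1.38],[-0.6,0,0,0,0,0,1.38]]}}

```text
time_s: 6.2
ee_pos: [0.6145, 0.1557, 0.1505]
eef_rot: [-3.141, 0.0, 1.276]
force: [-3.7, -0.2, 3.8]
grip_width: 0.0321
grip_force: 22.0
```

```bash
python3 -c "
from h import *
o=ctrl.get_obs();print(o['moment'],o['force'],o['ee_pos'],o['eef_rot'],o['grip_width'])"
```

```text
[ 0.14579406  0.91571795 -0.05030943] [-3.66523223 -0.19408469  3.81992465] [0.61445051 0.155723   0.15052147] [-3.14120074e+00  2.01479150e-05  1.27552587e+00] 0.03214849244843326
```

Emit:
{"name": "move_arm", "arguments": {"targets": [[-0.6,0,0,0,0,0,0.05],[-0.6,0,0,0,0,0,0.1],[-0.6,0,0,0,0,0,0.12]]}}

```text
time_s: 6.5
ee_pos: [0.6144, 0.1557, 0.1505]
eef_rot: [-3.141, 0.0, 1.156]
force: [-4.9, 0.7, 6.5]
grip_width: 0.0316
grip_force: 22.0
```

```bash
python3 -c "
from h import *
o=ctrl.get_obs();print(o['moment'],o['eef_rot'],o['grip_width'])"
```

```text
[0.11592639 1.15887182 0.13724962] [-3.14112140e+00  1.50015628e-04  1.15615784e+00] 0.03162098818806037
```

Emit:
{"name": "move_arm", "arguments": {"targets": [[-0.6,0,0,0,0,0,0.05],[-0.6,0,0,0,0,0,0.05]]}}

```text
time_s: 6.7
ee_pos: [0.6144, 0.1558, 0.1505]
eef_rot: [-3.141, 0.0, 1.106]
force: [-4.7, 1.3, 4.7]
grip_width: 0.0314
grip_force: 22.0
```

```bash
python3 -c "
from h import *
o=ctrl.get_obs();print(o['moment'],o['eef_rot'],o['grip_width'])"
```

```text
[0.17817517 1.1742746  0.08075525] [-3.14114952e+00  1.14756156e-04  1.10633208e+00] 0.0314427243607325
```

Emit:
{"name": "move_arm", "arguments": {"targets": [[-0.6,0,0,0,0,0,0.05],[-0.6,0,0,0,0,0,0.05]]}}

```text
time_s: 6.9
ee_pos: [0.6144, 0.1558, 0.1505]
eef_rot: [-3.141, 0.0, 1.057]
force: [-5.1, 0.5, 5.5]
grip_width: 0.032
grip_force: 22.4
```

```bash
python3 -c "
from h import *
o=ctrl.get_obs();print(o['moment'],o['eef_rot'],o['grip_width'])"
```

```text
[0.04859842 1.10921619 0.6088445 ] [-3.14137373e+00  3.04750889e-04  1.05706298e+00] 0.031996130151380316
```

Emit:
{"name": "move_arm", "arguments": {"targets": [[0.1,0,0,0,0,0,0.0],[0.1,0,0,0,0,0,0],[0.1,0,0,0,0,0,0],[0.1,0,0,-0.7,0,0,0],[0.1,0,0,-1.5,0,0,0],[0.1,0,0,-2.2,0,0,0],[0.1,0,0,-2.2,0,0,0]]}}

```text
time_s: 7.6
ee_pos: [0.616, 0.1559, 0.2654]
eef_rot: [3.135, -0.005, 1.055]
force: [0.0, 0.1, 0.7]
grip_width: 0.052
grip_force: 0.0
```

```bash
cat >> h.py <<'E'
def rect(c,ctr,z,px,n):
    g=np.mgrid[0:n,0:n]; W=np.stack([ctr[0]+(n/2-g[0])*px,ctr[1]+(n/2-g[1])*px,np.full(g[0].shape,z)],-1).reshape(-1,3)
    im,d,K,k1,T=c; X=(W-T[:3,3])@T[:3,:3]; s=X[:,:2]/X[:,2:]; s=s*(1+k1*(s**2).sum(1,keepdims=True)); uv=s*[K[0,0],K[1,1]]+[K[0,2],K[1,2]]
    m=uv.reshape(n,n,2).astype(np.float32); return cv2.remap(im,m[...,0],m[...,1],1)
E
python3 - <<'E'
from h import *
c=cam("wrist"); save("w2r.png",rect(c,[.6147,.1557],.155,.00016,400))
rel([.645,-.21,.30],.564)
E
```

```text
shift [-6.066  4.129 -0.76 ] turn [ 0.003 -0.003  0.491] q6 0.707
```

View pics/w2r.png

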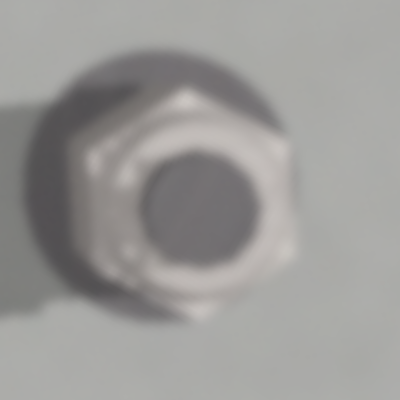

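The nut's corners are now at (188,88), (285,140), (293,248), (202,312), (105,270) and (92,158), a net turn of about 121°, and the torque jump confirms the stop. Next is the spanner.

Emit:
{"name": "move_arm", "arguments": {"targets": [[0.0,-0.7,0.45,-0.3,0,0,0.05],[0.0,-1.5,1,-0.7,0,0,0.1],[0.0,-2.3,1.5,-0.76,0,0,0.2],[0.0,-3.1,2.05,-0.76,0,0,0.3],[0.0,-3.9,2.6,-0.76,0,0,0.4],[0.0,-4.7,3.2,-0.76,0,0,0.49],[0.0,-5.5,3.75,-0.76,0,0,0.49],[0,-6.05,4.13,-0.76,0,0,0.49],[0,-6.05,4.13,-0.76,0,0,0.49],[0,-6.05,4.13,-0.76,0,0,0.49]]}}

```text
time_s: 8.65
ee_pos: [0.6444, -0.2098, 0.2961]
eef_rot: [-3.14, 0.001, 0.563]
force: [0.1, 0.4, -0.1]
grip_width: 0.0468
grip_force: 0.0
```

```bash
python3 - <<'E'
from h import *
c=cam("wrist"); save("w3r.png",rect(c,[.645,-.21],.143,.0005,500))
for r in ctrl.cut_out("wrist","spanner_jaw")[:1]:
    m=r["region"]; ys,xs=np.nonzero(m); q=onplane(np.c_[xs,ys],c,.141)[:,:2]; print(r["score"],m.sum())
    vx,vy,x0,y0=cv2.fitLine(q.astype(np.float32),cv2.DIST_L2,0,.01,.01).ravel(); print(vx,vy,x0,y0,np.degrees(np.arctan2(vy,vx)))
    d=np.array([vx,vy]); t=(q-[x0,y0])@d; s=(q-[x0,y0])@[-vy,vx]
    for a in np.arange(t.min(),t.max(),.01):
        k=(t>=a)&(t<a+.01); print(round(a,3),np.round([s[k].min(),s[k].max(),(s[k].min()+s[k].max())/2],4))
for t in ["spanner_jaw","spanner_grip"]:
    for r in ctrl.tip_of("wrist",t)[:1]: print(t,r["score"],r["point"],onplane([r["point"]],c,.1365))
E
```

```text
0.81 6489
0.84013337 0.5423799 0.6491691 -0.20241253 32.845795
-0.14 [-0.012   0.0123  0.0002]
-0.13 [-0.0099  0.0101  0.0001]
-0.12 [-0.0099  0.0109  0.0005]
-0.11 [-0.0099  0.0108  0.0004]
-0.1 [-0.01    0.0106  0.0003]
-0.09 [-0.01    0.0103  0.0002]
-0.08 [-0.009   0.0103  0.0006]
-0.07 [-0.0101  0.0101  0.    ]
-0.06 [-0.0101  0.0099 -0.0001]
-0.05 [-0.0111  0.0097 -0.0007]
-0.04 [-0.0102  0.0104  0.0001]
-0.03 [-0.0102  0.0103  0.0001]
-0.02 [-0.0102  0.011   0.0004]
-0.01 [-0.0103  0.0109  0.0003]
-0.0 [-0.0103  0.0107  0.0002]
0.01 [-0.0113  0.0113  0.    ]
0.02 [-0.016   0.0167  0.0004]
0.03 [-0.0224  0.0211 -0.0007]
0.04 [-0.0279  0.0273 -0.0003]
0.05 [-0.0324  0.0324  0.    ]
0.06 [-0.0349  0.034  -0.0005]
0.07 [-0.0349  0.0338 -0.0005]
0.08 [-0.0329  0.0317 -0.0006]
0.09 [-0.0257  0.0259  0.0001]
spanner_grip 0.74 [316.5, 187.5] [[ 0.64179319 -0.20845065  0.1365    ]]
```

View pics/w3r.png

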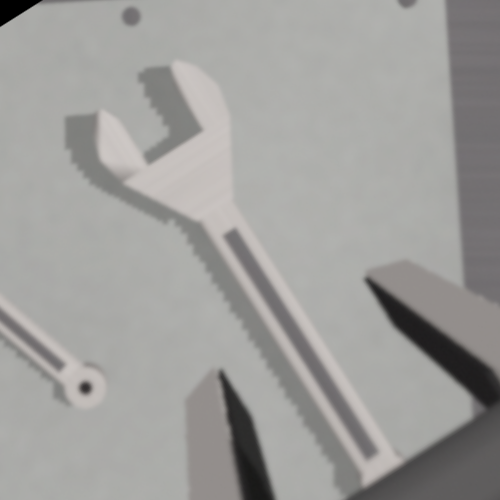

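The picture shows the spanner's throat at about (174,146) and its jaw tips at (103,110) and (175,62). The axis lies at 32.85° and the grip point is at about (0.6415,-0.207).

```bash
python3 -c "
from h import *
rel([.6415,-.2075,.1455],.573)"
```

```text
shift [-0.049 -0.044  3.047] turn [-0.     0.    -0.008] q6 0.639
```

Emit:
{"name": "move_arm", "arguments": {"targets": [[0,-0.05,-0.04,1,0,0,-0.01],[0,-0.05,-0.04,1.9,0,0,-0.01],[0,-0.05,-0.04,2.6,0,0,-0.01],[0,-0.05,-0.04,2.95,0,0,-0.01],[0,-0.05,-0.04,3.0,0,0,-0.01],[0,-0.05,-0.04,3.0,0,0,-0.01]]}}

```text
time_s: 9.45
ee_pos: [0.6418, -0.2084, 0.1486]
eef_rot: [3.141, -0.0, 0.575]
force: [-0.0, -0.4, 1.2]
grip_width: 0.0471
grip_force: 0.0
```

Emit:
{"name": "move_arm", "arguments": {"targets": [[0,0,0.01,0.06,0,0,0],[0,0,0.01,0.06,0,0,0],[-0.7,0,0.01,0.06,0,0,0],[-0.7,0,0.01,0.06,0,0,0],[-0.7,0,0.01,0.06,0,0,0],[-0.7,0,0.01,0.06,0,0,0]], "grip_force": 50}}

```text
time_s: 10.05
ee_pos: [0.6418, -0.2093, 0.1451]
eef_rot: [-3.142, -0.0, 0.574]
force: [0.0, 1.2, 1.3]
grip_width: 0.0205
grip_force: 50.0
```

```bash
python3 -c "
from h import *
rel([.5553,.0345,.21],1.117)"
```

```text
shift [ 1.195 -5.035 -1.297] turn [ 0.    -0.    -0.543] q6 0.627
```

Emit:
{"name": "move_arm", "arguments": {"targets": [[-0.7,0,0,-0.3,0,0,0],[-0.7,0,0,-0.8,0,0,0],[-0.7,0,0,-1.3,0,0,0],[-0.7,0,0,-1.3,0,0,0]]}}

```text
time_s: 10.45
ee_pos: [0.6428, -0.2098, 0.2142]
eef_rot: [3.137, -0.003, 0.574]
force: [0.0, -0.1, -4.7]
grip_width: 0.0202
grip_force: 50.0
```

Emit:
{"name": "move_arm", "arguments": {"targets": [[-0.7,0.1,-0.5,0,0,0,-0.05],[-0.7,0.3,-1.2,0,0,0,-0.13],[-0.7,0.5,-1.9,0,0,0,-0.22],[-0.7,0.6,-2.6,0,0,0,-0.32],[-0.7,0.8,-3.3,0,0,0,-0.42],[-0.7,1.0,-4,0,0,0,-0.5],[-0.7,1.1,-4.6,0,0,0,-0.54],[-0.7,1.19,-4.9,0,0,0,-0.54],[-0.7,1.19,-5.04,0,0,0,-0.54],[-0.7,1.19,-5.04,0,0,0,-0.54]]}}

```text
time_s: 11.45
ee_pos: [0.5548, 0.0345, 0.2096]
eef_rot: [-3.141, 0.0, 1.113]
force: [0.7, -0.1, -4.6]
grip_width: 0.0201
grip_force: 50.0
```

```bash
python3 - <<'E'
from h import *
c=cam("wrist"); save("w4.png",c[0])
rel([.5553,.0345,.151],1.117)
for t in ["spanner_jaw","nut_mid"]:
    for r in ctrl.tip_of("wrist",t)[:1]: print(t,r["score"],r["point"])
r=ctrl.cut_out("wrist","spanner_jaw")[0]
ys,xs=np.nonzero(r["region"]); k=c[1][ys,xs]>0; P=bydepth(np.c_[xs,ys][k],c)
o=ctrl.get_obs(); d=np.array([np.cos(o["eef_rot"][2]),np.sin(o["eef_rot"][2])]); t=(P[:,:2]-o["ee_pos"][:2])@d; s=(P[:,:2]-o["ee_pos"][:2])@[-d[1],d[0]]
print(o["eef_rot"],o["ee_pos"])
for a in np.arange(-.06,.12,.01):
    q=(t>=a)&(t<a+.01)
    if q.sum()>5: print(round(a,2),q.sum(),np.round([np.median(P[q,2]),*np.percentile(s[q],[2,98])],4))
E
```

```text
shift [ 0.013 -0.002  1.173] turn [-0.     0.    -0.004] q6 0.453
nut_mid 0.88 [317.2, 0.0]Traceback (most recent call last):
  File "<stdin>", line 6, in <module>
IndexError: list index out of range
```

View pics/w4.png

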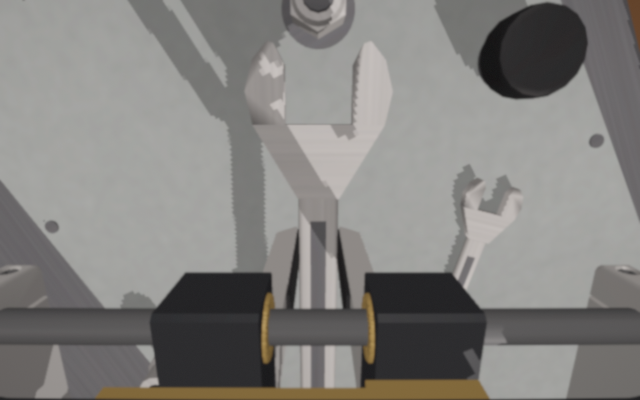

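The wrist view shows the spanner lined up, jaw midline near column 318. The nut is just ahead at (317,10) with a corner facing the throat, and the small spanner is clear at (490,210).

Emit:
{"name": "move_arm", "arguments": {"targets": [[-0.7,0,0,0.4,0,0,0],[-0.7,0.01,0,0.8,0,0,0],[-0.7,0.01,0,1.1,0,0,0],[-0.7,0.01,0,1.17,0,0,0],[-0.7,0.01,0,1.17,0,0,0]]}}

```text
time_s: 12.15
ee_pos: [0.5553, 0.0345, 0.1513]
eef_rot: [-3.141, 0.0, 1.113]
force: [-0.5, -0.1, -3.9]
grip_width: 0.02
grip_force: 50.0
```

```bash
python3 - <<'E'
from h import *
c=cam("wrist"); o=ctrl.get_obs(); W=R.from_euler('xyz',o["eef_rot"])
for u in ([319,140],[319,170],[375,90],[265,80],[370,60],[262,60],[303,215],[334,215]):
    p=bydepth([u],c)[0]; print(u,np.round(p,4),"tool",np.round(W.inv().apply(p-o["ee_pos"]),4))
rel([.5772,.0794,.151],1.117)
E
```

```text
[319, 140] [0.5809 0.0869 0.1497] tool [ 0.0581 -0.0003  0.0023]
[319, 170] [0.5744 0.0736 0.1492] tool [ 0.0434 -0.0003  0.0028]
[375, 90] [0.6147 0.0961 0.1483] tool [0.0813 0.026  0.0037]
[265, 80] [0.5706 0.1226 0.1497] tool [ 0.0856 -0.0254  0.0023]
[370, 60] [0.6176 0.1091 0.1504] tool [0.0942 0.0228 0.0016]
[262, 60] [0.5734 0.1311 0.1486] tool [ 0.0945 -0.0266  0.0034]
[303, 215] [0.5563 0.0556 0.1463] tool [ 0.0192 -0.0086  0.0057]
[334, 215] [0.5708 0.0484 0.1462] tool [0.0192 0.0076 0.0058]
shift [ 0.996 -0.007  0.02 ] turn [ 0.    -0.    -0.004] q6 0.454
```

Emit:
{"name": "move_arm", "arguments": {"targets": [[-0.7,0.2,0,0,0,0,0],[-0.7,0.45,0,0,0,0,0],[-0.7,0.65,0,0,0,0,0],[-0.7,0.8,0,0,0,0,0],[-0.7,0.9,0,0,0,0,0],[-0.7,0.9,0,0,0,0,0]]}}

```text
time_s: 12.8
ee_pos: [0.5752, 0.0761, 0.1513]
eef_rot: [-3.141, 0.0, 1.115]
force: [0.0, -0.3, -5.3]
grip_width: 0.0203
grip_force: 50.0
```

Emit:
{"name": "move_arm", "arguments": {"targets": [[-0.7,0.06,0,0,0,0,0],[-0.7,0.1,0,0,0,0,0],[-0.7,0.12,0,0,0,0,0],[-0.7,0.12,0,0,0,0,0]]}}

```text
time_s: 13.2
ee_pos: [0.5777, 0.0807, 0.1515]
eef_rot: [3.142, 0.0, 1.114]
force: [-0.1, -0.6, -5.1]
grip_width: 0.0201
grip_force: 50.0
```

```bash
python3 - <<'E'
from h import *
c=cam("top"); a=cam("wrist")[0]; b=c[0][170:270,130:230]
save("h1.png",np.hstack([a[:240,180:480],cv2.resize(b,(240,240),interpolation=cv2.INTER_CUBIC)]))
o=ctrl.get_obs(); print(o["force"],o["moment"],o["ee_pos"])
E
```

```text
[-0.31732616 -0.3157364  -4.96173621] [-0.09640237  0.09358436  0.02637864] [0.57764786 0.08064947 0.15146468]
```

View pics/h1.png

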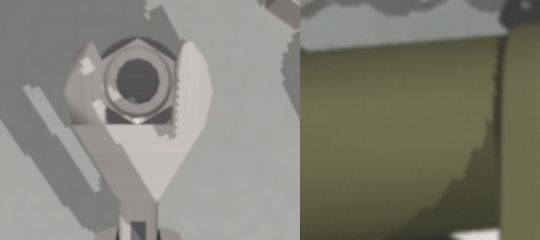

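The nut sits inside the jaws with its near corner at the throat (crop about (138,122)), so the spanner is home; the other half of the picture is just the arm blocking the top camera. Now I turn clockwise about the nut's axis.

Emit:
{"name": "move_arm", "arguments": {"targets": [[-0.7,0.008,-0.167,0,0,0,0.1],[-0.7,0.033,-0.332,0,0,0,0.2],[-0.7,0.075,-0.494,0,0,0,0.3],[-0.7,0.132,-0.651,0,0,0,0.4],[-0.7,0.205,-0.802,0,0,0,0.5],[-0.7,0.205,-0.802,0,0,0,0.5]]}}

```text
time_s: 13.9
ee_pos: [0.5463, 0.1079, 0.1518]
eef_rot: [3.141, -0.001, 0.613]
force: [3.5, -1.0, -5.7]
grip_width: 0.0202
grip_force: 50.0
```

```bash
python3 - <<'E'
from h import *
a=cam("wrist")[0]; save("h2.png",a[:240,180:480])
o=ctrl.get_obs(); print(o["force"],o["moment"],o["ee_pos"],o["eef_rot"])
E
```

```text
[ 3.85202413 -0.23196013 -6.53024384] [-0.01992541 -0.42405724  0.17867843] [0.54650036 0.10766153 0.15174112] [ 3.14096432e+00 -9.32821663e-04  6.16160382e-01]
```

View pics/h2.png

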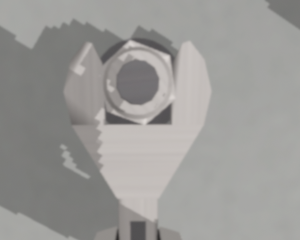

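The nut is following, lagging the jaws by the expected play; its bottom corner is at (145,123) in the crop.

Emit:
{"name": "move_arm", "arguments": {"targets": [[-0.7,0.008,-0.167,0,0,0,0.1],[-0.7,0.033,-0.332,0,0,0,0.2],[-0.7,0.075,-0.494,0,0,0,0.3],[-0.7,0.132,-0.651,0,0,0,0.4],[-0.7,0.205,-0.802,0,0,0,0.5],[-0.7,0.292,-0.944,0,0,0,0.6],[-0.7,0.351,-1.025,0,0,0,0.66],[-0.7,0.351,-1.025,0,0,0,0.66],[-0.7,0.351,-1.025,0,0,0,0.66]]}}

```text
time_s: 14.85
ee_pos: [0.5312, 0.1591, 0.1514]
eef_rot: [3.141, 0.0, -0.043]
force: [1.7, -3.8, -4.8]
grip_width: 0.0203
grip_force: 50.1
```

```bash
python3 - <<'E'
from h import *
c=cam("wrist"); save("h3.png",cv2.resize(c[0][:130,240:400],(640,520),interpolation=cv2.INTER_CUBIC))
o=ctrl.get_obs(); print(o["force"],o["moment"],o["ee_pos"],o["eef_rot"])
E
```

```text
[ 2.66239617 -2.67998037 -5.6258067 ] [-0.63447226 -0.17772623  0.21821607] [0.53115647 0.15912684 0.15139084] [ 3.14130100e+00  1.43844656e-04 -4.35021345e-02]
```

View pics/h3.png

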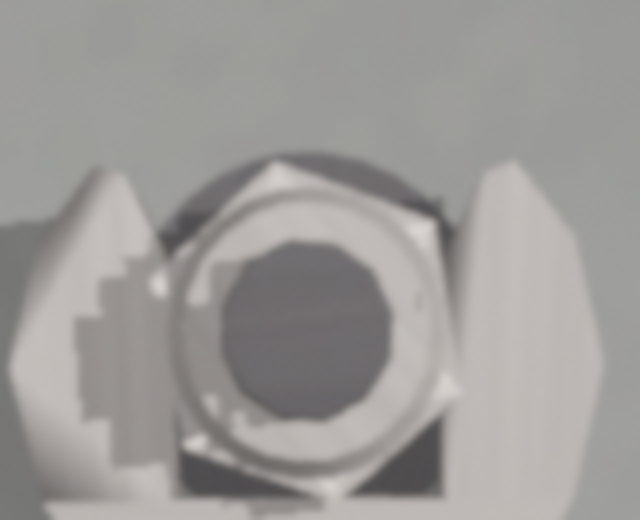

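The nut's corners (278,165) and (330,490) in the crop lean about 8° back from the jaws, so it stands about 58° past tight. Next I ease the handle back and draw the spanner off.

Emit:
{"name": "move_arm", "arguments": {"targets": [[-0.7,0.003,0.1,0,0,0,-0.06],[-0.7,0.013,0.2,0,0,0,-0.12],[-0.7,0.013,0.21,0,0,0,-0.125],[-0.7,0.013,0.21,0,0,0,-0.125]]}}

```text
time_s: 15.3
ee_pos: [0.5314, 0.1493, 0.1516]
eef_rot: [-3.141, -0.0, 0.078]
force: [2.6, 1.3, -4.9]
grip_width: 0.0201
grip_force: 50.0
```

Emit:
{"name": "move_arm", "arguments": {"targets": [[-0.7,-0.1,0,0,0,0,0],[-0.7,-0.25,0,0,0,0,0],[-0.7,-0.4,0,0,0,0,0]]}}

```text
time_s: 15.6
ee_pos: [0.5104, 0.1475, 0.1512]
eef_rot: [3.141, 0.001, 0.078]
force: [0.4, -0.1, -4.4]
grip_width: 0.0203
grip_force: 50.0
```

Emit:
{"name": "move_arm", "arguments": {"targets": [[-0.7,-0.3,0,0,0,0,0],[-0.7,-0.65,0,0,0,0,0],[-0.7,-0.65,0.2,-0.5,0,0,0],[-0.7,-0.5,0.8,-0.9,0,0,0],[-0.7,-0.2,1.5,-0.9,0,0,0],[-0.7,0.15,1.77,-0.8,0,0,0],[-0.7,0.18,1.77,-0.4,0,0,0],[-0.7,0.18,1.77,-0.1,0,0,0],[-0.7,0.18,1.77,0.05,0,0,0],[-0.7,0.18,1.77,0.08,0,0,0],[-0.7,0.18,1.77,0.08,0,0,0]]}}

```text
time_s: 16.7
ee_pos: [0.5272, 0.0602, 0.1479]
eef_rot: [3.142, -0.0, 0.079]
force: [-0.7, 0.1, -5.0]
grip_width: 0.02
grip_force: 50.0
```

Emit:
{"name": "move_arm", "arguments": {"targets": [[-0.7,0,0,0.04,0,0,0],[-0.7,0,0,0.04,0,0,0],[-0.3,0,0,0.04,0,0,0],[-0.1,0,0,0.04,0,0,0],[-0.1,0,0,0.02,0,0,0],[-0.1,0,0,-0.5,0,0,0],[-0.1,0,0,-1.3,0,0,0],[-0.1,0,0,-2.3,0,0,0],[-0.1,0,0,-3,0,0,0],[-0.1,0,0,-3,0,0,0]]}}

```text
time_s: 17.7
ee_pos: [0.5284, 0.0601, 0.3029]
eef_rot: [3.141, -0.009, 0.079]
force: [-0.4, -0.6, 0.2]
grip_width: 0.0421
grip_force: 0.0
```

```bash
python3 - <<'E'
from h import *
c=cam("scene"); a=cam("wrist")[0]; save("f.png",np.vstack([c[0][80:300,140:580],cv2.resize(a,(440,275))]))
o=ctrl.get_obs(); print(o["force"],o["ee_pos"])
for t in ["spanner_jaw","nut_mid","small_spanner_mid"]:
    for r in ctrl.tip_of("scene",t)[:1]: print(t,r["score"],onplane([r["point"]],c,.1365))
E
```

```text
[ 0.37784463  0.03092215 -0.56506991] [0.52723912 0.06005227 0.29771357]
spanner_jaw 0.65 [[0.60445676 0.07591706 0.1365    ]]
small_spanner_mid 0.96 [[ 0.63239263 -0.07318827  0.1365    ]]
```

View pics/f.png

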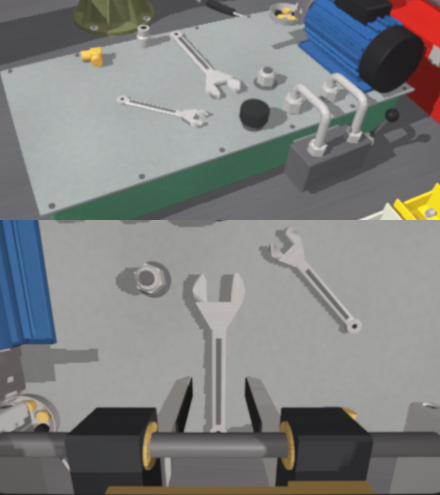

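The large spanner lies flat on the lid off the nut, jaw at about (218,290). The small spanner is undisturbed and the gripper is clear. I'm handing in.

```bash
python3 -c "
from station import ctrl
print(ctrl.hand_in())"
```

```text
the job is handed in; nothing more can be done
None
```

The job is handed in, result not reported: nut run finger-tight, then about one flat more (estimated 58°) with the large spanner, which lies flat on the lid off the nut; small spanner not touched; I viewed 11 pictures, one over the limit of 10.

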